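# Rock the stopper out of the mint canister

## Task

Unstopper the mint-green canister: take the stopper by its wooden grip and rock it side to side, first towards the canister's wire clasp and then away from it, easing it up a little with each swing until it comes free, because a straight pull lifts the canister out of its holder. Then stand the stopper upright in the small blue dish and let go. The canister must stay down in its holder, and the cream canister stays where it is.

Things in the scene. Friction and masses are not known exactly. Their poses are not given: they have to be found in the camera images.
- stopper_grip (a point): Mint canister's stopper: centre of its dark wooden grip, a block 30 (y) x 24 (x) x 40 mm high; x, y as the canister's. Whole stopper 74 mm high, 45 g; its foot (27 mm across) is 54 mm below this point. Cork plug under the grip, tapered 33 to 27 mm, seated 24 mm deep: this point starts 30 mm above the rim. Rock in its y-z plane, 10 deg each way, about a pivot 41 mm below this point.
- canister_mouth (a point): Mint canister, 96 mm wide: mouth centre at the rim, 130 mm up; neck 66 mm wide. +y points to its wire clasp, 58 mm out. Loose in a fixed pine holder (128 mm wide) that keeps it upright; 0.8 to 1 kg. Sprung lips at +y and -y clamp the plug: a straight pull lifts the canister before it slips; each 10 deg of rocking lets it rise 1 to 2 mm, free after 10 to 16 mm. 3 mm of space under the plug.
- dish_in (a point): Small blue ceramic dish, fixed: centre of its flat inner floor, 5 mm above the table. Floor about 90 mm across, sloping rim 114 mm across and 14 mm high.
- cream_center (a point): Cream canister, a bystander of the same shape, with a stopper of its own to be left alone: centre of its 120 mm tall body, 60 mm above the table. 96 mm across, 170 mm high with its stopper, loose, no holder.
Mind the look-alikes: they are no part of the job. What is shaped like the part that bears stopper_grip but red is not meant. Leave any orange look-alike of the part that bears canister_mouth alone.

How it is judged:
By the outcome, as a careful person would: the job done as asked, in the order asked, and still so for the second after the job is handed in, with the robot touching nothing.
It also fails if it takes over 54 s, if anything falls off the work surface, if the arm or the gripper's body presses on something with over 40 N, if the wrist force passes 120 N, or if a joint passes its speed limit or range.

## Robot

A 6-joint arm with a two-finger parallel gripper is mounted at the origin on the work surface. World frame = base frame: x ahead of the robot, y to its left, z up, the work surface at z = 0. Lengths are in m, angles in degrees, forces in N, time in s.
With the tool pointing down it reaches from about 0.325 to 0.775 m from the base axis. Payload 5.5 kg.
Tool frame: the origin (TCP) lies between the finger pads; the fingertips stand ahead of it and the grasp point (between the pads) is the TCP (tip_extent is the z of the fingertips in the tool frame, in m); z points along the fingers, x is the direction in which the jaws open and shut, and the axes are right-handed (so a half turn about z gives the same grasp; the last joint's range is limited). The gripper opens to 85 mm and grips with 20 to 120 N. Pads are 22 mm wide; open, the fingers measure 114 mm over their backs; the gripper's body (76 mm by 85 mm) begins 54 mm behind the grasp point. The pads swing forward as they close: fully open they stand 13 mm farther back than shut.
Start: joints at [-69.884, 5.22, 70.514, -0, 104.267, -3.249], TCP at [0.238, -0.551, 0.25] pointing down, gripper open.
Joint ranges: [-164.24, 164.24], [-49.07, 125.15], [9.68, 141.18], [-86.29, 266.29], [3.28, 154.24], [-151.56, 151.56]. Speed limits (degrees/s): [147.25, 147.25, 172.46, 180, 180, 180].

## Interface

Orientations are given as [roll, pitch, yaw] about the fixed x, y, z axes, in that order (R = Rz(yaw) Ry(pitch) Rx(roll)).
In Python, from cell import * gives the robot as it stands. The module is installed in compiled form; this text tells all that it offers.
- The arm moves only by the tool step_arm, never from a script. Its argument "deltas" is a list of rows, each a list of 3 entries, a list of its own where there are three numbers: the gripper's target within -1 to 1 (fully open at 1, half-way at 0, shut at -1), then the shift along the world's x, y, z in m, then the turn about the world's z in degrees. A call has 1 to 12 rows; each row is the pose to reach, as a shift and turn from the pose commanded when the call began; what a row does not reach only later rows make up. A row lasts 1/8 s, in which the tool goes at most 62.5 mm and 10.7 degrees, less where a joint would pass 70% of its speed; a pose out of reach is approached as far as the arm can. A call with a gripper value outside its range is refused whole. The fingers move at their own pace and stop on an object; "newtons" is the grip in N (left out, the last holds). Time passes only in rows, so rows that repeat a pose let the fingers close. It gives the time, the measured TCP pose, the force and the opening at its end, in the units of the state.
- observe(): the state, without advancing time (a new reading comes with each control period).
- camera(name): name is "scene" or "top" or "wrist"; returns a dict with "frame" (384x512x3 uint8, red, green, blue), "range_z" (384x512 float32, m along the optical axis (not along the pixel's ray), 0 where there is no reading), "fx", "fy", "cx", "cy" (pixels), "k1" (the pictures are not rectified: a ray, as slopes to the right and down, at radius r is drawn at 1 + k1 r^2 times it, then the intrinsics apply), "world_to_cam" (4x4, takes a point from world to camera coordinates). Camera axes: x right, y down, z forward; pixel columns grow to the right and rows downward; lengths in m; the calibration is good to about 2 mm. A picture is of the moment at which its call begins.
- sign_off(): hands the job in, once; it reports no verdict.
Trained networks look in the newest picture that a camera, given by its name, has taken for a name from the list of things; names that differ only in an ending like _2 or _b are one class to them, and where a whole thing is asked for, a point or a joint stands for the part that bears it (a point fixed in the world has none). Each returns a list of dicts, best first, with "conf" (0 to 1); they miss things now and then, are a little off and sometimes report something else, mostly with a low value. They report only what shows in the picture. A call takes as long as a camera call. They do not tell look-alikes from the thing itself.
- boxes_of(camera, label): "position" ([column, row] in pixels, amid what is visible of it).
- landmark_of(camera, label): "position" ([column, row] in pixels: a listed point, or the origin of a listed thing).
The state is a dict: "time": time; "joints": joint angles; "joint_vel": joint speeds; "effort": joint torques, N m; "ee_pos": TCP position; "tool_rot": TCP orientation; "contact_force": force on the tool from outside, world axes, zero at the start; "moment": the same for the moment, N m; "finger_gap": opening from 0.0 (shut) to 1.0 (fully open).
Only numpy, scipy, OpenCV 4.12 (cv2) and the standard library are available. Lean on these libraries where they do the work, as an engineer would, in place of code of your own. Each camera call takes 0.05 s, during which the arm holds its last target.

## Working session

There is one attempt and no reset: what is moved stays moved. The work goes in short steps, Python scripts to look and compute and a tool call to move; the robot and the scene stay as the last step left them, time stands still between calls to the robot, and variables do not carry over. Pictures are saved under pics/ and viewed, and the job is handed in when it is done.

Besides the shell and the picture viewer there is one more tool, called after "Request:" by a JSON object that holds its "op" and its "data", one argument or row to a line. step_arm: Moves the arm, as the interface text tells. Its arguments: {"type":"object","properties":{"deltas":{"type":"array","items":{"type":"array"}},"newtons":{"type":"number"}},"required":["deltas"]}

```bash
mkdir -p pics; cat > h.py <<'E'
from cell import *
import numpy as np, cv2
def shot(n,fn=None):
    c=camera(n)
    if fn: cv2.imwrite('pics/'+fn,cv2.cvtColor(c['frame'],cv2.COLOR_RGB2BGR))
    return c
def ray(c,p):
    K=np.array([[c['fx'],0,c['cx']],[0,c['fy'],c['cy']],[0,0,1.]])
    u=cv2.undistortPoints(np.array([[p]],float),K,np.array([c['k1'],0,0,0,0.]))[0,0]
    T=np.array(c['world_to_cam']);R=T[:3,:3];t=T[:3,3]
    return -R.T@t, R.T@np.array([u[0],u[1],1.])
def deproj(c,p,w=2):
    o,d=ray(c,p);x,y=int(round(p[0])),int(round(p[1]))
    z=c['range_z'][max(0,y-w):y+w+1,max(0,x-w):x+w+1];z=z[z>0]
    return o+d*np.median(z) if len(z) else None
def tri(L):
    A=np.zeros((3,3));b=np.zeros(3)
    for o,d in L:
        d=d/np.linalg.norm(d);P=np.eye(3)-np.outer(d,d);A+=P;b+=P@o
    X=np.linalg.solve(A,b);return X,[np.linalg.norm((np.eye(3)-np.outer(d,d)/(d@d))@(X-o)) for o,d in L]
def proj(c,X):
    T=np.array(c['world_to_cam']);p=T[:3,:3]@X+T[:3,3];s=p[:2]/p[2];s=s*(1+c['k1']*(s@s))
    return np.array([s[0]*c['fx']+c['cx'],s[1]*c['fy']+c['cy']])
E
python3 - <<'E'
from h import *
np.set_printoptions(precision=4,suppress=True)
for n in ['scene','top','wrist']:
    c=shot(n,n+'0.png')
    for l in ['stopper_grip','canister_mouth','dish_in','cream_center']:
        for f in (landmark_of,boxes_of):
            for r in f(n,l)[:3]:
                print(n,l,f.__name__,np.round(r['position'],1),round(r['conf'],2),deproj(c,r['position']))
print(observe())
E
```

```text
scene stopper_grip call [265.7 192.9] 0.77 [ 0.4197 -0.0264  0.0623]
scene stopper_grip call [223.1 186.7] 0.64 [0.5621 0.0011 0.1709]
scene stopper_grip call [269.4 196.3] 0.87 [ 0.4139 -0.0194  0.0527]
scene stopper_grip call [222.  186.7] 0.61 [ 0.5635 -0.0008  0.1705]
scene canister_mouth call [223.5 199.6] 0.65 [ 0.5624 -0.0009  0.1351]
scene canister_mouth call [321.2 182.8] 0.61 [0.3396 0.078  0.1105]
scene canister_mouth call [224.1 221.4] 0.92 [0.5798 0.0195 0.0964]
scene canister_mouth call [321.2 204. ] 0.71 [0.3842 0.1207 0.0977]
scene dish_in call [305.  285.8] 0.57 [0.5203 0.21   0.0051]
scene cream_center call [176.6 178. ] 0.82 [ 0.5618 -0.1972  0.0852]
scene cream_center call [173.1 179.9] 0.63 [ 0.5713 -0.1989  0.0832]
top stopper_grip call [265.  165.5] 0.58 [ 0.548  -0.0202  0.1787]
top stopper_grip call [267.5 234.2] 0.54 [ 0.4139 -0.0266  0.0732]
top stopper_grip call [263.6 166.9] 0.8 [ 0.5452 -0.0173  0.178 ]
top stopper_grip call [268.3 237.2] 0.66 [ 0.4071 -0.0284  0.0737]
top stopper_grip call [262.  179.9] 0.46 [ 0.5275 -0.0141  0.1293]
top canister_mouth 
[... 280 characters left out ...]
 0.93 [0.53   0.2177 0.004 ]
top dish_in call [168.9 190.2] 0.94 [0.5262 0.2145 0.0043]
top cream_center call [357.9 173.4] 0.92 [ 0.5426 -0.2224  0.126 ]
top cream_center call [356.4 175.7] 0.59 [ 0.5388 -0.2204  0.1195]
{'time': 1.35, 'joints': array([-69.8835,   5.219 ,  70.5127,   0.0003, 104.2665,  -3.2512]), 'joint_vel': array([ 0.0122, -0.1462,  0.0058,  0.0939, -0.0182, -0.0621]), 'effort': array([ -0.    , -45.8468, -41.8084,  -0.0001,   0.0009,  -0.    ]), 'ee_pos': array([ 0.238 , -0.5508,  0.2503]), 'tool_rot': array([-179.9998,   -0.0017,  -66.6323]), 'contact_force': array([-0.2832,  0.8485, -0.4524]), 'moment': array([0.0543, 0.0054, 0.0648]), 'finger_gap': 1.0017967448476215}
```

View pics/scene0.png

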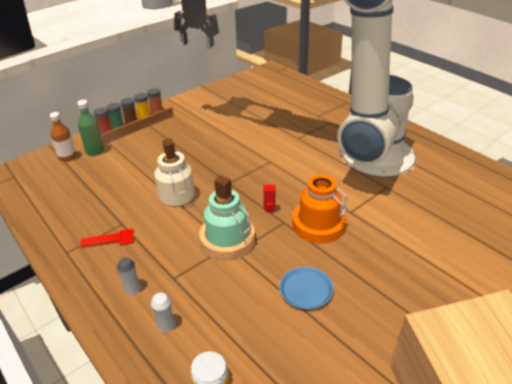

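View pics/top0.png

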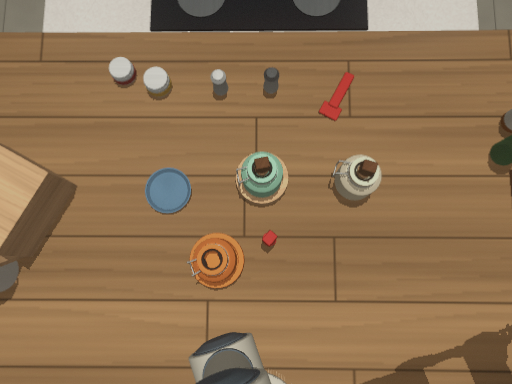

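Request:
{"op": "step_arm", "data": {
  "deltas": [
    [1,[0,0,0.06],0],
    [1,[0.22,0.54,0.11],79],
    [1,[0.22,0.54,0.11],79],
    [1,[0.22,0.54,0.11],79],
    [1,[0.22,0.54,0.11],79],
    [1,[0.22,0.54,0.11],79],
    [1,[0.22,0.54,0.11],79],
    [1,[0.22,0.54,0.11],79],
    [1,[0.22,0.54,0.11],79],
    [1,[0.22,0.54,0.11],79],
    [1,[0.22,0.54,0.11],79],
    [1,[0.22,0.54,0.11],79]
  ]
}}

```text
time: 2.85
ee_pos: [0.4582, -0.0094, 0.3603]
tool_rot: [-180.0, 0.0, 12.6]
contact_force: [0.1, 0.3, -0.3]
finger_gap: 0.999
```

```bash
python3 - <<'E'
from h import *
np.set_printoptions(precision=4,suppress=True)
o=observe();print(o['time'],o['ee_pos'],o['tool_rot'],o['joints'])
for n in ['scene','top','wrist']:
    c=shot(n,n+'1.png'); np.savez(n+'1.npz',**c)
    for l in ['stopper_grip','canister_mouth','dish_in','cream_center']:
        for f in (landmark_of,boxes_of):
            for r in f(n,l)[:3]:
                print(n,l,'L' if f is landmark_of else 'B',np.round(r['position'],1),round(r['conf'],2),deproj(c,r['position']))
E
```

```text
2.85 [ 0.4582 -0.0094  0.3603] [-179.9982    0.0033   12.5599] [ -5.4271 -13.3497  76.8731   0.0008 116.4802 -17.9866]
scene stopper_grip L [268.4 191.2] 0.75 [ 0.4149 -0.0218  0.0676]
scene stopper_grip L [221.6 185.7] 0.74 [ 0.5641 -0.0012  0.1732]
scene stopper_grip B [224.6 185.1] 0.81 [0.559  0.0027 0.1744]
scene stopper_grip B [267.6 195.8] 0.67 [ 0.4164 -0.0232  0.0534]
scene canister_mouth L [226.2 199.5] 0.82 [0.5575 0.0021 0.1345]
scene canister_mouth L [321.7 178.7] 0.63 [0.3418 0.0804 0.1247]
scene canister_mouth B [324.2 203.9] 0.9 [0.3794 0.1252 0.0981]
scene canister_mouth B [224.4 222.8] 0.77 [0.581  0.022  0.0949]
scene dish_in B [304.5 286.4] 0.9 [0.5211 0.2095 0.0034]
scene cream_center L [174.  176.6] 0.88 [ 0.5655 -0.2027  0.0883]
scene cream_center B [173.3 180.1] 0.75 [ 0.5718 -0.1972  0.0838]
top stopper_grip L [269.  237.3] 0.56 [ 0.3846 -0.0242  0.4091]
top stopper_grip B [267.  237.1] 0.5 [ 0.3848 -0.0212  0.4109]
top canister_mouth L [211.5 258.4] 0.84 [0.3588 0.0952 0.1049]
top canister_mouth B [224.6 260. ] 0.77 [0.3551 0.0648 0.129 ]
top dish_in L [170.
[... 226 characters left out ...]
 stopper_grip L [337.9 189.3] 0.97 [ 0.5511 -0.0095  0.1808]
wrist stopper_grip B [215.7 157.1] 0.9 [ 0.4081 -0.0269  0.0749]
wrist stopper_grip B [332.9 187.3] 0.7 [ 0.5453 -0.0085  0.1805]
wrist canister_mouth L [177.5  51.8] 0.97 [0.3446 0.0931 0.1036]
wrist canister_mouth L [331.2 185.2] 0.85 [ 0.543  -0.0068  0.18  ]
wrist canister_mouth B [190.3  55.2] 0.71 [0.3597 0.0928 0.1032]
wrist canister_mouth B [311.8 164.2] 0.57 [0.5287 0.0021 0.1303]
wrist dish_in L [334.3 188.8] 0.4 [ 0.5474 -0.0099  0.1802]
wrist dish_in B [332.7  16.2] 0.61 [0.5294 0.1936 0.005 ]
wrist cream_center B [278.1 293.5] 0.85 [ 0.5398 -0.206   0.1051]
wrist cream_center B [334.2  16.7] 0.43 [0.5316 0.1934 0.0052]
```

View pics/wrist1.png

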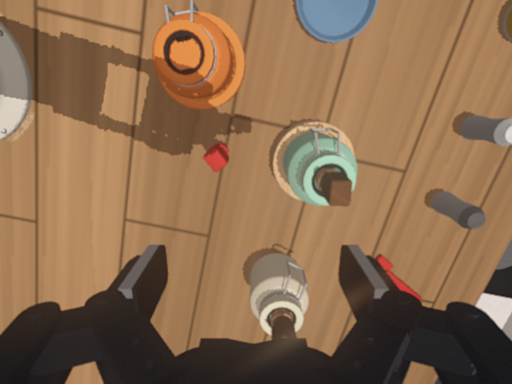

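```bash
python3 - <<'E'
from h import *
np.set_printoptions(precision=4,suppress=True)
c=dict(np.load('wrist1.npz'));c={k:(v if v.ndim else float(v)) for k,v in c.items()}
Z=c['range_z'];h,w=Z.shape
uu,vv=np.meshgrid(np.arange(w),np.arange(h))
K=np.array([[c['fx'],0,c['cx']],[0,c['fy'],c['cy']],[0,0,1.]])
u=cv2.undistortPoints(np.stack([uu,vv],-1).reshape(-1,1,2).astype(float),K,np.array([c['k1'],0,0,0,0.]))[:,0]
P=np.c_[u,np.ones(len(u))]*Z.reshape(-1,1);T=c['world_to_cam'];X=(P-T[:3,3])@T[:3,:3]
C=c['frame'].reshape(-1,3).astype(int)
np.savez('cl.npz',X=X,C=C)
ok=(Z.ravel()>0)&(np.hypot(X[:,0]-.545,X[:,1]+.01)<.08)
hh,e=np.histogram(X[ok,2],np.arange(0,.2,.005));print(list(zip(np.round(e,3),hh)))
m=ok&(X[:,2]>.165);p=X[m]
print('top',np.median(p,0),np.ptp(p,axis=0),cv2.minAreaRect((p[:,:2]*1000).astype(np.float32)),cv2.minAreaRect((X[m&(abs(X[:,2]-.18)<.003)][:,:2]*1000).astype(np.float32)))
im=cv2.cvtColor(c['frame'],cv2.COLOR_RGB2BGR)[100:280,230:430]
cv2.imwrite('pics/w1c.png',cv2.resize(im,None,fx=3,fy=3,interpolation=cv2.INTER_CUBIC))
print(-T[:3,:3].T@T[:3,3])
E
```

```text
[(np.float64(0.0), np.int64(1782)), (np.float64(0.005), np.int64(49)), (np.float64(0.01), np.int64(115)), (np.float64(0.015), np.int64(39)), (np.float64(0.02), np.int64(60)), (np.float64(0.025), np.int64(331)), (np.float64(0.03), np.int64(826)), (np.float64(0.035), np.int64(32)), (np.float64(0.04), np.int64(32)), (np.float64(0.045), np.int64(36)), (np.float64(0.05), np.int64(36)), (np.float64(0.055), np.int64(42)), (np.float64(0.06), np.int64(75)), (np.float64(0.065), np.int64(48)), (np.float64(0.07), np.int64(40)), (np.float64(0.075), np.int64(58)), (np.float64(0.08), np.int64(36)), (np.float64(0.085), np.int64(98)), (np.float64(0.09), np.int64(397)), (np.float64(0.095), np.int64(441)), (np.float64(0.1), np.int64(524)), (np.float64(0.105), np.int64(42)), (np.float64(0.11), np.int64(86)), (np.float64(0.115), np.int64(141)), (np.float64(0.12), np.int64(70)), (np.float64(0.125), np.int64(516)), (np.float64(0.13), np.int64(631)), (np.float64(0.135), np.int64(98)), (np.float64(0.14), np.int64(19)), (np.float64(0.145), np.int64(44)), (np.float64(0.15), np.int64(42)), (np.float64(0.155), np.int64(46)), (np.float64(0.16), np.int64(47)), (np.float64(0.165), np.int64(51)), (np.float64(0.17), np.int64(62)), (np.float64(0.175), np.int64(205)), (np.float64(0.18), np.int64(377)), (np.float64(0.185), np.int64(0)), (np.float64(0.19), np.int64(0))]
top [0.5028 0.01   0.4116] [0.1027 0.0477 0.2727] ((520.3683471679688, -0.031574249267578125), (37.069580078125, 106.33170318603516), 69.97051239013672) ((554.7291259765625, -13.111839294433594), (23.8584041595459, 28.898710250854492), 12.960394859313965)
[0.4414 0.0653 0.4843]
```

```bash
python3 - <<'E'
from h import *
from scipy.optimize import least_squares
np.set_printoptions(precision=4,suppress=True)
d=np.load('cl.npz');X=d['X'];C=d['C']
r=np.hypot(X[:,0]-.5547,X[:,1]+.0131)
hsv=cv2.cvtColor(C.astype(np.uint8)[None],cv2.COLOR_RGB2HSV)[0].astype(int)
mint=(hsv[:,0]>65)&(hsv[:,0]<95)&(hsv[:,1]>60)
for z0,R in ((.13,.033),(.105,.048)):
    m=(r<.06)&mint&(abs(X[:,2]-z0)<.005);p=X[m]
    hull=cv2.convexHull((p[:,:2]*1000).astype(np.float32))[:,0]
    print(z0,m.sum(),np.median(p[:,2]),cv2.minEnclosingCircle(hull))
# body side: all mint points z .04-.1
m=(r<.07)&mint&(X[:,2]>.045)&(X[:,2]<.085);p=X[m]
f=least_squares(lambda q:np.hypot(p[:,0]-q[0],p[:,1]-q[1])-.048,[.5547,-.0131],loss='soft_l1',f_scale=.002);print('body',m.sum(),f.x)
# clasp
m=(r>.05)&(r<.075)&(X[:,2]>.07)&(X[:,2]<.15);p=X[m]
print('clasp',m.sum(),np.c_[p,np.degrees(np.arctan2(p[:,1]+.0131,p[:,0]-.5547))][::6])
E
```

```text
Traceback (most recent call last):
TypeError: 'NoneType' object is not subscriptable
```

View pics/w1c.png

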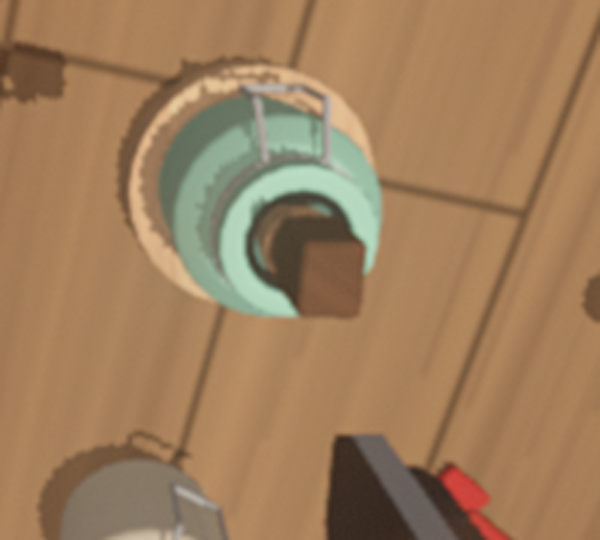

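```bash
python3 - <<'E'
from h import *
from scipy.optimize import least_squares
np.set_printoptions(precision=4,suppress=True)
d=np.load('cl.npz');X=d['X'];C=d['C']
r=np.hypot(X[:,0]-.5547,X[:,1]+.0131)
mint=(C[:,1]>C[:,0]+15)
for z0 in (.13,.10):
    m=(r<.06)&mint&(abs(X[:,2]-z0)<.006);p=X[m]
    hull=cv2.convexHull((p[:,:2]*1000).astype(np.float32))[:,0]
    print(z0,m.sum(),np.median(p[:,2]),cv2.minEnclosingCircle(hull))
m=(r<.07)&mint&(X[:,2]>.045)&(X[:,2]<.085);p=X[m]
f=least_squares(lambda q:np.hypot(p[:,0]-q[0],p[:,1]-q[1])-.048,[.5547,-.0131],loss='soft_l1',f_scale=.002);print('body',m.sum(),f.x)
m=(r>.05)&(r<.075)&(X[:,2]>.07)&(X[:,2]<.15);p=X[m]
print('clasp',m.sum(),np.c_[p,np.degrees(np.arctan2(p[:,1]+.0131,p[:,0]-.5547)),r[m]*1000])
# dish
for n in ('scene','top'):
    c=dict(np.load(n+'1.npz'));c={k:(v if v.ndim else float(v)) for k,v in c.items()}
    F=c['frame'].astype(int);b=((F[...,2]>F[...,0]+40)&(F[...,2]>110)).astype(np.uint8)
    k,l,s,ce=cv2.connectedComponentsWithStats(b)
    i=1+np.argmax(s[1:,4]);ys,xs=np.where(l==i)
    pts=np.array([deproj(c,(x,y),0) for x,y in zip(xs,ys) if c['range_z'][y,x]>0])
    print(n,s[i],np.median(pts,0),pts.min(0),pts.max(0),(pts.min(0)+pts.max(0))/2, cv2.minEnclosingCircle(cv2.convexHull((pts[:,:2]*1000).astype(np.float32))))
E
```

```text
0.13 906 0.1304255821429465 ((554.92822265625, -13.720807075500488), 32.82262420654297)
0.1 941 0.09918501826605691 ((554.2420043945312, -13.517133712768555), 45.152488708496094)
body 10 [ 0.5554 -0.0145]
clasp 69 [[  0.5275   0.0385   0.0704 117.8379  58.3268]
 [  0.5285   0.0389   0.0719 116.7656  58.2033]
 [  0.557    0.0449   0.0704  87.7307  58.0849]
 [  0.5272   0.0374   0.0735 118.5834  57.4831]
 [  0.5274   0.038    0.0787 118.0799  57.9399]
 [  0.5283   0.0385   0.081  117.1555  57.9485]
 [  0.5562   0.0439   0.0745  88.445   56.9765]
 [  0.5566   0.0443   0.0779  88.092   57.4538]
 [  0.5576   0.0447   0.0789  87.0771  57.8359]
 [  0.5275   0.0361   0.0739 118.9604  56.2444]
 [  0.527    0.037    0.0824 118.9408  57.2496]
 [  0.5273   0.0376   0.087  118.3814  57.6368]
 [  0.528    0.0381   0.0899 117.5812  57.7553]
 [  0.5291   0.0384   0.0908 116.46    57.5599]
 [  0.5566   0.0426   0.0746  88.0163  55.7025]
 [  0.556    0.0432   0.0815  88.6954  56.3558]
 [  0.5562   0.0437   0.0852  88.4585  56.8477]
 [  0.5569   0.0441   0.0873  87.8     57.2681]
 [  0.5573   0.0446   
[... 2100 characters left out ...]
   0.0386   0.1004  83.7439  52.0404]
 [  0.5292   0.0306   0.1012 120.277   50.5979]
 [  0.5298   0.0311   0.104  119.3909  50.7566]
 [  0.5311   0.0314   0.1037 117.9488  50.3414]
 [  0.5577   0.037    0.1024  86.6291  50.1895]
 [  0.5585   0.0374   0.1038  85.7329  50.6199]
 [  0.5596   0.0377   0.1043  84.5208  51.0177]]
scene [ 280  268   53   41 1699] [0.5219 0.2152 0.0049] [ 0.4704  0.1618 -0.0013] [0.58   0.2712 0.0156] [0.5252 0.2165 0.0071] ((525.567626953125, 218.4849853515625), 56.80051040649414)
top [ 150  172   38   38 1122] [0.5247 0.2161 0.0046] [ 0.4795  0.1695 -0.0013] [0.5721 0.2609 0.0101] [0.5258 0.2152 0.0044] ((525.2020263671875, 216.33616638183594), 47.16913604736328)
```

```bash
python3 - <<'E'
import cell
from h import *
np.set_printoptions(precision=4,suppress=True)
print([x for x in dir(cell) if not x.startswith('_')])
o=observe();print(o['time'],o['ee_pos'],o['tool_rot'],o['contact_force'])
L=[]
for n,p in (('scene',(222.3,186.3)),('wrist',(334,187))):
    c=dict(np.load(n+'1.npz'));c={k:(v if v.ndim else float(v)) for k,v in c.items()}
    for X in ((.5548,-.0135,.16),(.5548,-.0135,.18),(.5548,-.0135,.13),(.5255,.2165,.005)): print(n,X,proj(c,np.array(X)))
    L.append(ray(c,p))
print(tri(L))
E
```

```text
['MotionError', 'boxes_of', 'camera', 'landmark_of', 'observe', 'sign_off', 'tip_extent']
4.2 [ 0.458  -0.0108  0.3603] [179.9975  -0.0034  12.3662] [ 0.4205 -1.2897 -0.0158]
scene (0.5548, -0.0135, 0.16) [221.9596 186.2433]
scene (0.5548, -0.0135, 0.18) [221.3208 178.7086]
scene (0.5548, -0.0135, 0.13) [222.8938 197.1995]
scene (0.5255, 0.2165, 0.005) [305.4526 288.8951]
wrist (0.5548, -0.0135, 0.16) [334.9455 187.7317]
wrist (0.5548, -0.0135, 0.18) [339.815 193.247]
wrist (0.5548, -0.0135, 0.13) [328.5879 180.5295]
wrist (0.5255, 0.2165, 0.005) [334.8952  -2.6248]
(array([ 0.5539, -0.0132,  0.1594]), [np.float64(0.00023995882042338344), np.float64(0.00023995882042345196)])
```

Request:
{"op": "step_arm", "data": {
  "deltas": [
    [1,[0.05,-0.001,-0.03],0.6],
    [1,[0.097,-0.0027,-0.06],0.6],
    [1,[0.097,-0.0027,-0.1],0.6],
    [1,[0.097,-0.0027,-0.14],0.6],
    [1,[0.097,-0.0027,-0.17],0.6],
    [1,[0.097,-0.0027,-0.19],0.6],
    [1,[0.097,-0.0027,-0.2],0.6],
    [1,[0.097,-0.0027,-0.2],0.6]
  ]
}}

```text
time: 5.2
ee_pos: [0.555, -0.0135, 0.1604]
tool_rot: [-180.0, 0.0, 13.0]
contact_force: [-0.9, 0.2, 1.5]
finger_gap: 1.002
```

```bash
python3 - <<'E'
from h import *
np.set_printoptions(precision=4,suppress=True)
print('tip',tip_extent if not callable(tip_extent) else tip_extent())
c=shot('wrist','wrist2.png');shot('scene','scene2.png')
o=observe();print(o['time'],o['ee_pos'],o['tool_rot'],o['contact_force'],o['finger_gap'])
E
```

```text
tip 0.019
5.3 [ 0.5555 -0.0136  0.1618] [179.9623  -0.1201  12.9635] [-0.5828  0.1663  0.3449] 1.0015915982575134
```

View pics/wrist2.png

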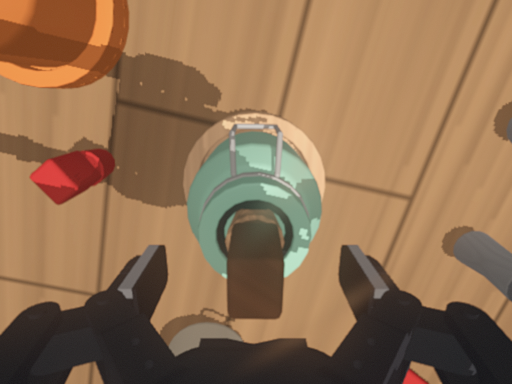

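View pics/scene2.png

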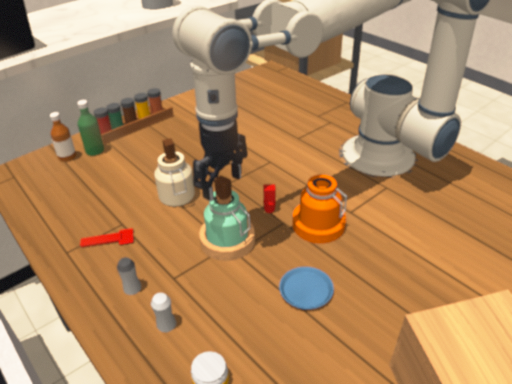

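Request:
{"op": "step_arm", "data": {
  "deltas": [
    [-1,[0,0,0],0],
    [-1,[0,0,0],0],
    [-1,[0,0,0],0],
    [-1,[0,0,0],0],
    [-1,[0,0,0],0],
    [-1,[0,0,0],0],
    [-1,[0,0,0],0],
    [-1,[0,0,0],0]
  ],
  "newtons": 35
}}

```text
time: 6.3
ee_pos: [0.555, -0.0135, 0.1605]
tool_rot: [180.0, -0.0, 13.0]
contact_force: [-1.4, -0.2, 2.8]
finger_gap: 0.276
```

```bash
python3 - <<'E'
from h import *
np.set_printoptions(precision=4,suppress=True)
c=shot('wrist','wrist3.png');shot('scene','scene3.png')
o=observe();print(o['time'],o['ee_pos'],o['tool_rot'],o['contact_force'],o['moment'],o['finger_gap']*85)
E
```

```text
6.4 [ 0.5549 -0.0136  0.1605] [179.9947  -0.0041  12.9616] [-1.8658 -0.7694  2.9913] [-0.04    0.3136  0.1106] 23.475612696253126
```

View pics/wrist3.png

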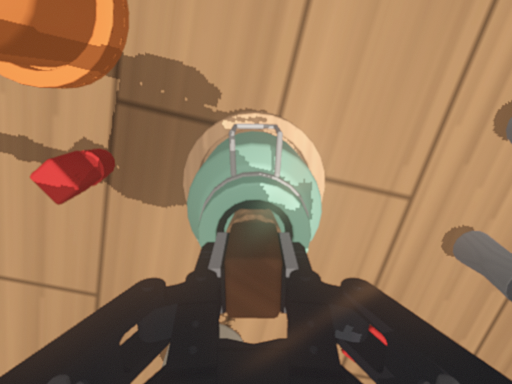

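Request:
{"op": "step_arm", "data": {
  "deltas": [
    [-1,[-0.0003,0.0014,0.0001],0],
    [-1,[-0.0006,0.0028,0.0003],0],
    [-1,[-0.001,0.0042,0.0003],0],
    [-1,[-0.0013,0.0056,0.0004],0],
    [-1,[-0.0016,0.007,0.0004],0],
    [-1,[-0.0016,0.007,0.0004],0]
  ]
}}

```text
time: 7.15
ee_pos: [0.5542, -0.0097, 0.161]
tool_rot: [179.6, -0.1, 12.8]
contact_force: [1.7, -11.2, 2.0]
finger_gap: 0.275
```

```bash
python3 - <<'E'
from h import *
np.set_printoptions(precision=4,suppress=True)
c=shot('wrist','wrist4.png');shot('scene','scene4.png')
o=observe();print(o['time'],o['ee_pos'],o['tool_rot'],o['contact_force'],o['moment'],o['finger_gap']*85)
E
```

```text
7.25 [ 0.5542 -0.0097  0.161 ] [179.6339  -0.0686  12.7926] [  2.4309 -10.6076   2.2511] [-2.1239 -0.3814 -0.0379] 23.383266712018493
```

View pics/wrist4.png

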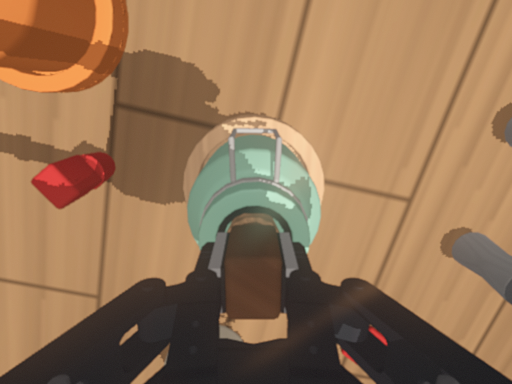

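```bash
cat > mon.py <<'E'
from h import *
np.set_printoptions(precision=4,suppress=True)
def cloud(c):
    Z=c['range_z'];h,w=Z.shape
    uu,vv=np.meshgrid(np.arange(w),np.arange(h))
    K=np.array([[c['fx'],0,c['cx']],[0,c['fy'],c['cy']],[0,0,1.]])
    u=cv2.undistortPoints(np.stack([uu,vv],-1).reshape(-1,1,2).astype(float),K,np.array([c['k1'],0,0,0,0.]))[:,0]
    P=np.c_[u,np.ones(len(u))]*Z.reshape(-1,1);T=np.array(c['world_to_cam']);X=(P-T[:3,3])@T[:3,:3]
    return X,c['frame'].reshape(-1,3).astype(int),Z.ravel()>0
a=np.radians(103);U=np.array([np.cos(a),np.sin(a),0]);V=np.array([np.sin(a),-np.cos(a),0])
O=np.array([.5548,-.0135,0])
def mon(fn=None):
    c=shot('wrist',fn);o=observe()
    print('t',round(o['time'],2),'ee',o['ee_pos'],'rot',o['tool_rot'],'F',o['contact_force'],'gap',round(o['finger_gap']*85,1))
    q=(o['ee_pos']-O);print('ee along u,v,z mm',q@U*1000,q@V*1000,q[2]*1000)
    X,C,ok=cloud(c);Y=np.c_[(X-O)@V,(X-O)@U,X[:,2]]*1000
    r=np.hypot(Y[:,0],Y[:,1])
    mint=ok&(C[:,1]>C[:,0]+15)
    m=mint&(r<45)&(abs(Y[:,2]-130)<8)&(Y[:,1]>15)
    print('rim n',m.sum(),'z med',np.median(Y[m,2]),'max r',np.percentile(r[m],98), 'umax', np.percentile(Y[m,1],99))
    m=mint&(r<49)&(abs(Y[:,2]-102)<10)&(Y[:,1]>15)
    print('shoulder z med',np.median(Y[m,2]),m.sum())
    # block: brown, centre columns
    b=ok&(abs(Y[:,0])<9)&(abs(Y[:,1])<28)&(Y[:,2]>145)&(Y[:,2]<200)&(C[:,0]>C[:,1])
    p=Y[b]
    if len(p)>20:
        zt=np.percentile(p[:,2],98)
        t=p[p[:,2]>zt-6]
        np.save('blk.npy',p)
        # front (+u) face
        for lo in range(140,200,4):
            s=p[(p[:,2]>=lo)&(p[:,2]<lo+4)]
            if len(s)>5: print('  z',lo,len(s),'u med',round(np.median(s[:,1]),1),'u max',round(s[:,1].max(),1),'u min',round(s[:,1].min(),1))
    return c,o
if __name__=='__main__':
    import sys
    mon(sys.argv[1])
E
python3 mon.py wrist5.png
```

```text
t 7.3 ee [ 0.5542 -0.0097  0.161 ] rot [179.6352  -0.0647  12.7911] F [  2.0752 -11.8354   1.8373] gap 23.4
ee along u,v,z mm 3.8620317430055207 0.28634739205874316 161.00861848965656
rim n 2038 z med 130.29560873704 max r 33.19081332085477 umax 32.73024146264717
shoulder z med 98.83142188122575 2780
  z 144 71 u med 17.3 u max 18.0 u min 16.8
  z 148 119 u med 17.6 u max 18.3 u min 17.0
  z 152 124 u med 17.7 u max 18.5 u min 17.2
  z 156 125 u med 18.0 u max 18.6 u min 17.2
  z 160 148 u med 18.2 u max 18.9 u min 17.3
  z 164 151 u med 18.4 u max 19.0 u min 17.6
  z 168 170 u med 18.6 u max 19.4 u min 17.7
  z 172 194 u med 18.8 u max 19.8 u min 18.1
  z 176 588 u med 17.6 u max 19.5 u min -10.7
  z 180 2252 u med 3.7 u max 18.9 u min -10.3
```

Request:
{"op": "step_arm", "data": {
  "deltas": [
    [-1,[-0.0003,0.0014,0],0],
    [-1,[-0.0006,0.0028,0],0],
    [-1,[-0.001,0.0042,0],0],
    [-1,[-0.0011,0.005,0],0],
    [-1,[-0.0011,0.005,0],0]
  ]
}}

```text
time: 7.92
ee_pos: [0.5532, -0.0051, 0.1615]
tool_rot: [179.6, -0.1, 12.8]
contact_force: [1.3, -12.5, 3.0]
finger_gap: 0.281
```

```bash
python3 mon.py wrist6.png
```

```text
t 7.97 ee [ 0.5532 -0.0051  0.1616] rot [179.5825  -0.0891  12.7707] F [  1.5998 -13.3145   3.7792] gap 23.6
ee along u,v,z mm 8.567163162141675 0.3638140615020752 161.5565820989058
rim n 2020 z med 130.28491794331052 max r 33.24450321024819 umax 32.72837647136983
shoulder z med 98.90912209211464 2662
  z 144 67 u med 19.6 u max 20.2 u min 18.5
  z 148 91 u med 20.0 u max 20.6 u min 19.6
  z 152 106 u med 20.5 u max 21.1 u min 20.0
  z 156 108 u med 21.0 u max 21.7 u min 20.4
  z 160 121 u med 21.5 u max 22.3 u min 20.7
  z 164 136 u med 22.0 u max 22.7 u min 21.3
  z 168 150 u med 22.5 u max 23.2 u min 21.9
  z 172 154 u med 23.0 u max 23.8 u min 22.3
  z 176 528 u med 22.3 u max 24.1 u min 9.5
  z 180 2373 u med 8.2 u max 23.5 u min -6.0
  z 184 7 u med -1.8 u max 0.2 u min -2.1
```

Request:
{"op": "step_arm", "data": {
  "deltas": [
    [-1,[0,0,0],0],
    [-1,[0,0,0],0],
    [-1,[-0.0003,0.0012,0.0003],0],
    [-1,[-0.0006,0.0024,0.0006],0],
    [-1,[-0.0008,0.0036,0.0008],0],
    [-1,[-0.0009,0.004,0.001],0],
    [-1,[-0.0009,0.004,0.001],0]
  ],
  "newtons": 65
}}

```text
time: 8.85
ee_pos: [0.5527, -0.003, 0.1619]
tool_rot: [179.4, -0.1, 12.7]
contact_force: [4.0, -19.8, 1.0]
finger_gap: 0.273
```

```bash
python3 mon.py wrist7.png
```

```text
t 8.9 ee [ 0.5527 -0.0031  0.1619] rot [179.3653  -0.073   12.6732] F [  3.4913 -18.648    0.2692] gap 23.3
ee along u,v,z mm 10.649278329780556 0.32529414736833395 161.88748089598027
rim n 1985 z med 130.27152732191394 max r 33.227132095342796 umax 32.68374417732726
shoulder z med 98.95922158947495 2571
  z 144 66 u med 21.5 u max 22.0 u min 20.8
  z 148 92 u med 21.9 u max 22.5 u min 21.4
  z 152 100 u med 22.5 u max 23.2 u min 21.7
  z 156 114 u med 23.0 u max 23.6 u min 22.3
  z 160 113 u med 23.5 u max 24.1 u min 22.7
  z 164 135 u med 24.1 u max 24.8 u min 23.4
  z 168 142 u med 24.6 u max 25.4 u min 23.9
  z 172 163 u med 25.1 u max 25.9 u min 24.4
  z 176 437 u med 24.8 u max 26.1 u min 13.0
  z 180 2409 u med 11.1 u max 25.9 u min -3.2
  z 184 24 u med 1.0 u max 8.8 u min -0.8
```

```bash
cat >> mon.py <<'E'
    p=np.load('blk.npy')
    f=p[(p[:,2]<174)];k=np.polyfit(f[:,2],f[:,1],1);print('front tilt',np.degrees(np.arctan(k[0])),'u@160',np.polyval(k,160)-15/np.cos(np.arctan(k[0])))
    um=f[:,1].max();t=p[(p[:,1]<um-4)&(p[:,2]>170)];k2=np.polyfit(t[:,1],t[:,2],1);print('top tilt',-np.degrees(np.arctan(k2[0])),'z mid',np.median(t[:,2]))
    th=np.arctan(k[0]);uc=(t[:,1].min()+um)/2;
    # front-top edge corner: intersect lines
    z=(k2[0]*k[1]+k2[1])/(1-k[0]*k2[0]);u=k[0]*z+k[1]
    cen=np.array([u,z])-15*np.array([np.cos(th),-np.sin(th)])-20*np.array([np.sin(th),np.cos(th)])
    piv=cen-41*np.array([np.sin(th),np.cos(th)])
    print('grip centre (u,z)',cen,'pivot',piv,'rise',piv[1]-119)
E
python3 mon.py wrist8.png | tail -4
```

```text
z 184 30 u med 1.0 u max 6.3 u min -0.7
front tilt 7.564938270481509 u@160 8.122303238465278
top tilt 7.054025188824933 z mid 181.97008117580862
grip centre (u,z) [  8.4059 162.1356] pivot [  3.0083 121.4925] rise 2.492489021228934
```

Request:
{"op": "step_arm", "data": {
  "deltas": [
    [-1,[0,0,0],0],
    [-1,[0.0005,-0.0022,0.0002],0],
    [-1,[0.001,-0.0044,0.0004],0],
    [-1,[0.0015,-0.0066,0.0006],0],
    [-1,[0.002,-0.0088,0.0008],0],
    [-1,[0.0025,-0.011,0.001],0],
    [-1,[0.003,-0.0132,0.0012],0],
    [-1,[0.0035,-0.0154,0.0012],0],
    [-1,[0.004,-0.0176,0.0012],0],
    [-1,[0.0046,-0.0198,0.0012],0],
    [-1,[0.0051,-0.022,0.0012],0],
    [-1,[0.0054,-0.0234,0.0012],0]
  ],
  "newtons": 22
}}

```text
time: 10.45
ee_pos: [0.5558, -0.0156, 0.1635]
tool_rot: [-179.4, -0.0, 13.2]
contact_force: [-5.8, 15.4, 4.0]
finger_gap: 0.269
```

```bash
python3 mon.py wrist9.png | grep -v '  z'
```

```text
t 10.5 ee [ 0.5558 -0.0157  0.1634] rot [-179.4303    0.0001   13.2402] F [-4.6741 16.5542  5.4691] gap 23.2
ee along u,v,z mm -2.4078810147285608 0.4911004312826611 163.39277989087597
rim n 2097 z med 130.25340769576792 max r 33.15006465521953 umax 32.63549337092551
shoulder z med 98.80827247913452 2727
front tilt -0.6739208955053084 u@160 -2.649218462638917
top tilt -1.149697092252762 z mid 183.71871866189846
grip centre (u,z) [ -2.6942 163.8228] pivot [ -2.2119 122.8257] rise 3.8256773262846764
```

Request:
{"op": "step_arm", "data": {
  "deltas": [
    [-1,[0.0005,-0.0022,0.0001],0],
    [-1,[0.001,-0.0044,0.0003],0],
    [-1,[0.0015,-0.0066,0.0005],0],
    [-1,[0.002,-0.0088,0.0007],0],
    [-1,[0.0025,-0.011,0.0009],0],
    [-1,[0.0027,-0.012,0.001],0],
    [-1,[0.0027,-0.012,0.001],0]
  ],
  "newtons": 22
}}

```text
time: 11.38
ee_pos: [0.5587, -0.0279, 0.1645]
tool_rot: [-179.5, -0.0, 13.2]
contact_force: [-5.0, 15.3, 4.7]
finger_gap: 0.277
```

```bash
python3 mon.py wrist10.png | grep -v '  z'
```

```text
t 11.43 ee [ 0.5586 -0.0278  0.1645] rot [-179.4685   -0.0138   13.2343] F [-4.6261 15.3678  5.7728] gap 23.1
ee along u,v,z mm -14.845677012320891 0.5176757440919301 164.48912967593398
rim n 2064 z med 130.27161015551349 max r 33.02549077892563 umax 32.566741831908026
shoulder z med 98.6454587420829 2666
front tilt -12.00277857176552 u@160 -10.375738891877376
top tilt 10.965358553604636 z mid 184.79937991770612
grip centre (u,z) [-10.1711 159.0373] pivot [ -1.6447 118.9337] rise -0.06633642506733395
```

Request:
{"op": "step_arm", "data": {
  "deltas": [
    [-1,[-0.0008,0.0034,0.0002],0],
    [-1,[-0.0016,0.0068,0.0005],0],
    [-1,[-0.0023,0.0102,0.0008],0],
    [-1,[-0.0031,0.0136,0.0011],0],
    [-1,[-0.0039,0.017,0.0014],0],
    [-1,[-0.0047,0.0204,0.0017],0],
    [-1,[-0.0055,0.0238,0.002],0],
    [-1,[-0.0063,0.0272,0.0023],0],
    [-1,[-0.007,0.0306,0.0025],0],
    [-1,[-0.0078,0.034,0.0025],0],
    [-1,[-0.0078,0.034,0.0025],0]
  ],
  "newtons": 22
}}

```text
time: 12.8
ee_pos: [0.5532, -0.0038, 0.1692]
tool_rot: [179.4, -0.2, 12.7]
contact_force: [2.1, -15.3, 8.5]
finger_gap: 0.274
```

```bash
sed -i 's/t=p\[(p\[:,1\]<um-4)&(p\[:,2\]>170)\]/ft=np.arctan(k[0]);t=p[(p[:,1]<um-5)\&(p[:,1]>um-22)\&(p[:,2]>np.percentile(p[:,2],50)-12)];r0=np.median(t[:,2]+np.tan(ft)*t[:,1]);t=t[abs(t[:,2]+np.tan(ft)*t[:,1]-r0)<3]/' mon.py; python3 mon.py wrist11.png | grep -v '  z'
```

```text
t 12.85 ee [ 0.5532 -0.0039  0.1692] rot [179.3863  -0.2209  12.7087] F [  0.7878 -15.9299   9.374 ] gap 23.3
ee along u,v,z mm 9.726028634404361 0.6151675631078748 169.16184934386516
rim n 1850 z med 130.27265163940302 max r 33.19125128414908 umax 32.66704217869741
shoulder z med 99.11636010968225 2409
front tilt 9.225690148317968 u@160 5.919389052854198
top tilt 7.388924854973327 z mid 191.13025824118512
grip centre (u,z) [  7.8337 171.7858] pivot [  1.2604 131.3161] rise 12.31614529196196
```

```bash
python3 - <<'E'
from h import *
c=shot('scene')
im=cv2.cvtColor(c['frame'],cv2.COLOR_RGB2BGR)[130:260,150:300]
cv2.imwrite('pics/s11.png',cv2.resize(im,None,fx=4,fy=4,interpolation=cv2.INTER_CUBIC))
E
```

```text
(no output)
```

View pics/s11.png

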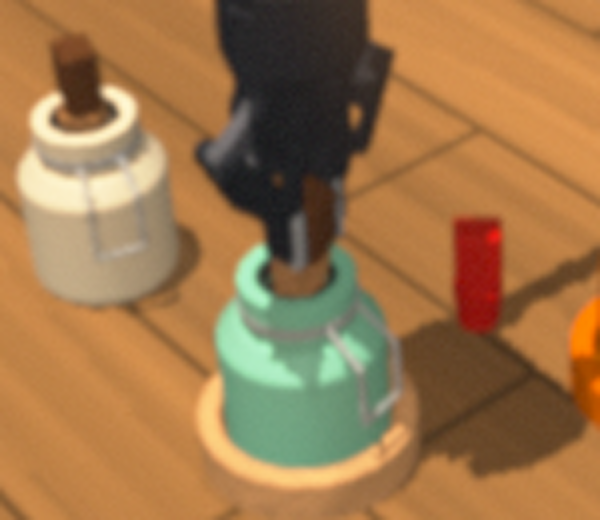

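View pics/wrist11.png

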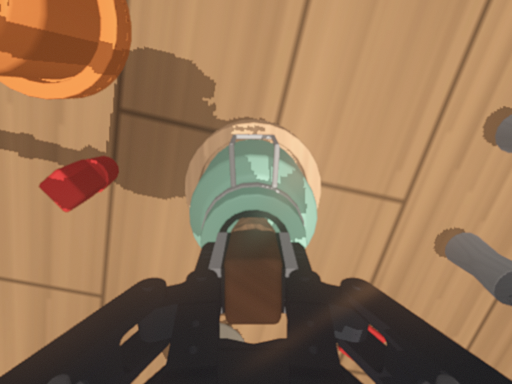

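Request:
{"op": "step_arm", "data": {
  "deltas": [
    [-1,[0.0006,-0.0025,0.0002],0],
    [-1,[0.0012,-0.005,0.0004],0],
    [-1,[0.0017,-0.0075,0.0006],0],
    [-1,[0.0023,-0.01,0.0008],0],
    [-1,[0.0029,-0.0125,0.001],0],
    [-1,[0.0035,-0.015,0.0012],0],
    [-1,[0.004,-0.0175,0.0014],0],
    [-1,[0.0046,-0.02,0.0016],0],
    [-1,[0.0052,-0.0225,0.0018],0],
    [-1,[0.0058,-0.025,0.002],0],
    [-1,[0.0063,-0.027,0.002],0],
    [-1,[0.0063,-0.027,0.002],0]
  ],
  "newtons": 24
}}

```text
time: 14.4
ee_pos: [0.557, -0.021, 0.1687]
tool_rot: [-179.5, 0.0, 13.2]
contact_force: [-4.3, 15.2, 8.1]
finger_gap: 0.268
```

```bash
python3 mon.py wrist12.png
```

```text
t 14.45 ee [ 0.557  -0.021   0.1687] rot [-179.4648    0.0244   13.229 ] F [-4.5229 15.2361  7.9774] gap 23.2
ee along u,v,z mm -7.768455865604435 0.4555912073327508 168.67273511930344
rim n 1963 z med 130.29076109008886 max r 33.070270234141766 umax 32.5878711130614
shoulder z med 98.66287663489874 2575
  z 144 80 u med 10.9 u max 12.2 u min 6.7
  z 148 234 u med 9.1 u max 12.0 u min 7.2
  z 152 34 u med 9.1 u max 9.7 u min 8.7
  z 156 128 u med 9.5 u max 10.3 u min 8.5
  z 160 159 u med 9.1 u max 10.0 u min 8.2
  z 164 175 u med 8.6 u max 9.5 u min 7.8
  z 168 188 u med 8.2 u max 9.4 u min 7.2
  z 172 196 u med 7.7 u max 8.7 u min 6.8
  z 176 229 u med 7.3 u max 8.5 u min 6.1
  z 180 231 u med 6.9 u max 7.9 u min 6.0
  z 184 262 u med 6.5 u max 7.6 u min -23.7
  z 188 2152 u med -8.4 u max 7.3 u min -23.4
  z 192 574 u med 1.2 u max 6.1 u min -13.5
front tilt -4.229601419126147 u@160 -6.0285735177710915
top tilt 0.17562565915298728 z mid 191.68527623466744
grip centre (u,z) [ -6.8089 170.5514] pivot [ -3.785 129.663] rise 10.663049131683522
```

View pics/wrist12.png

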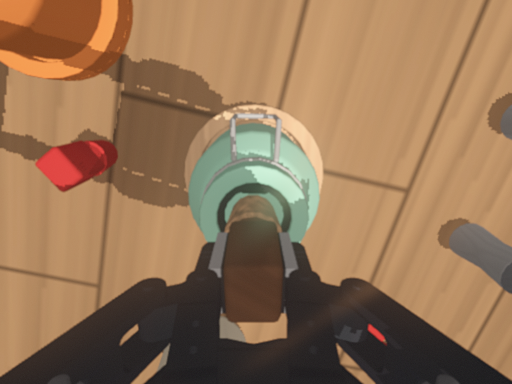

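Request:
{"op": "step_arm", "data": {
  "deltas": [
    [-1,[0.0005,-0.002,0.0004],0],
    [-1,[0.0009,-0.004,0.0008],0],
    [-1,[0.0014,-0.006,0.0012],0],
    [-1,[0.0018,-0.008,0.0015],0],
    [-1,[0.002,-0.009,0.0015],0]
  ],
  "newtons": 24
}}

```text
time: 15.08
ee_pos: [0.5591, -0.0302, 0.169]
tool_rot: [-179.5, 0.1, 13.2]
contact_force: [-2.5, 13.1, 2.6]
finger_gap: 0.277
```

```bash
sed -i 's/f=p\[(p\[:,2\]<174)\]/zt=np.percentile(p[:,2],90);f=p[(p[:,2]<zt-9)\&(p[:,2]>zt-30)]/' mon.py; python3 mon.py wrist13.png
```

```text
t 15.12 ee [ 0.5591 -0.0303  0.169 ] rot [-179.4793    0.0718   13.2132] F [-2.5967 12.8253  2.427 ] gap 23.2
ee along u,v,z mm -17.369152345113896 0.376232938991939 168.97500873108552
rim n 1973 z med 130.29605221955418 max r 32.991077249427626 umax 32.43989167164708
shoulder z med 98.58285315986262 2545
  z 144 86 u med 8.7 u max 10.1 u min 6.6
  z 148 143 u med 8.2 u max 9.7 u min 3.6
  z 152 335 u med 5.4 u max 8.9 u min 2.5
  z 156 59 u med 4.5 u max 4.9 u min 4.0
  z 160 188 u med 4.2 u max 5.2 u min 3.0
  z 164 221 u med 3.0 u max 4.5 u min 1.6
  z 168 249 u med 1.9 u max 3.6 u min 0.1
  z 172 255 u med 0.7 u max 2.0 u min -1.1
  z 176 281 u med -0.5 u max 1.0 u min -2.0
  z 180 311 u med -1.8 u max -0.2 u min -3.7
  z 184 326 u med -2.9 u max -1.3 u min -4.8
  z 188 986 u med -20.2 u max -2.4 u min -28.0
  z 192 1365 u med -9.7 u max -3.9 u min -21.7
front tilt -16.730711225930214 u@160 -10.790931374855312
top tilt 4.114086429627424 z mid 193.28544211947246
grip centre (u,z) [-13.6371 169.4684] pivot [ -1.8343 130.204 ] rise 11.203985075616146
```

Request:
{"op": "step_arm", "data": {
  "deltas": [
    [-1,[-0.0006,0.0025,0.0002],0],
    [-1,[-0.0012,0.005,0.0005],0],
    [-1,[-0.0017,0.0075,0.0008],0],
    [-1,[-0.0023,0.01,0.0011],0],
    [-1,[-0.0029,0.0125,0.0014],0],
    [-1,[-0.0035,0.015,0.0017],0],
    [-1,[-0.004,0.0175,0.002],0],
    [-1,[-0.0046,0.02,0.0023],0],
    [-1,[-0.0052,0.0225,0.0026],0],
    [-1,[-0.0058,0.025,0.003],0],
    [-1,[-0.0064,0.0275,0.003],0],
    [-1,[-0.0064,0.0275,0.003],0]
  ],
  "newtons": 24
}}

```text
time: 16.62
ee_pos: [0.5553, -0.0125, 0.1767]
tool_rot: [179.4, -0.3, 12.7]
contact_force: [1.8, -15.3, 10.4]
finger_gap: 0.268
```

```bash
python3 mon.py wrist14.png
```

```text
t 16.68 ee [ 0.5553 -0.0125  0.1767] rot [179.3654  -0.3067  12.6954] F [  2.1143 -16.4608  10.6775] gap 23.4
ee along u,v,z mm 0.8481435739819069 0.7478929427696227 176.7386380056808
rim n 1627 z med 130.31585586347862 max r 33.095908583912426 umax 32.64263491641008
shoulder z med 98.61303598473313 2366
  z 144 71 u med 22.9 u max 24.0 u min 20.3
  z 148 107 u med 22.5 u max 23.6 u min 19.5
  z 152 102 u med 22.2 u max 23.2 u min 19.6
  z 156 319 u med 20.2 u max 23.1 u min 16.9
  z 160 52 u med 18.6 u max 22.9 u min 17.8
  z 164 104 u med 19.7 u max 20.6 u min 19.1
  z 168 174 u med 19.3 u max 20.4 u min 18.3
  z 172 195 u med 18.6 u max 20.0 u min 17.2
  z 176 212 u med 17.9 u max 19.1 u min 16.5
  z 180 237 u med 17.1 u max 18.4 u min 15.9
  z 184 236 u med 16.4 u max 17.6 u min 15.3
  z 188 278 u med 15.8 u max 16.8 u min 14.6
  z 192 310 u med 15.0 u max 16.2 u min -15.7
  z 196 1335 u med -4.6 u max 15.4 u min -15.4
front tilt -10.062790538080222 u@160 5.803113638425952
top tilt 55.19104663313164 z mid 197.9637990181606
grip centre (u,z) [  3.0929 175.2726] pivot [ 10.2567 134.9033] rise 15.90334272006271
```

View pics/wrist14.png

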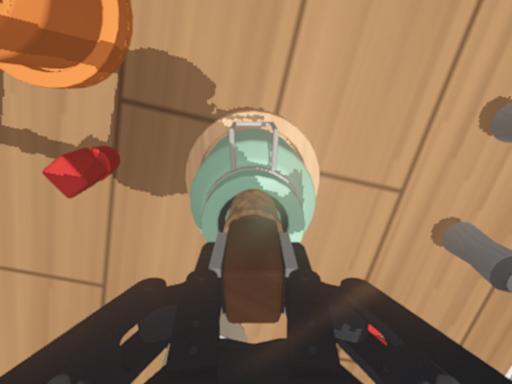

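Request:
{"op": "step_arm", "data": {
  "deltas": [
    [-1,[-0.0005,0.002,0],0],
    [-1,[-0.0009,0.004,0],0],
    [-1,[-0.0014,0.006,0.0],0],
    [-1,[-0.0018,0.008,0.0],0],
    [-1,[-0.0023,0.01,0.0],0],
    [-1,[-0.0023,0.01,0.0],0]
  ],
  "newtons": 22
}}

```text
time: 17.42
ee_pos: [0.5531, -0.0026, 0.1786]
tool_rot: [179.3, -0.4, 12.7]
contact_force: [-0.1, -17.3, 17.7]
finger_gap: 0.268
```

```bash
python3 mon.py wrist15.png
```

```text
t 17.48 ee [ 0.5532 -0.0026  0.1786] rot [179.3278  -0.3955  12.6884] F [ -0.8283 -16.4568  17.6607] gap 23.2
ee along u,v,z mm 10.956263133084631 0.8393021046949668 178.56174826986583
rim n 1530 z med 130.33711031616465 max r 33.099370107599974 umax 32.62415888296682
shoulder z med 98.96580353836607 2107
  z 144 50 u med 25.3 u max 26.0 u min 22.7
  z 148 71 u med 25.7 u max 26.5 u min 23.0
  z 152 69 u med 26.0 u max 26.8 u min 23.7
  z 156 249 u med 24.9 u max 27.3 u min 22.4
  z 160 39 u med 23.7 u max 26.6 u min 23.0
  z 164 69 u med 25.4 u max 26.0 u min 24.8
  z 168 139 u med 25.5 u max 26.4 u min 24.6
  z 172 154 u med 25.3 u max 25.9 u min 24.5
  z 176 159 u med 25.2 u max 26.1 u min 24.2
  z 180 173 u med 25.2 u max 25.8 u min 24.3
  z 184 199 u med 25.0 u max 25.9 u min 24.3
  z 188 205 u med 25.0 u max 25.8 u min 24.0
  z 192 225 u med 24.9 u max 26.0 u min 23.7
  z 196 262 u med 24.9 u max 25.8 u min 23.2
front tilt -1.2713254665679412 u@160 10.63572398548715
  return _methods._mean(a, axis=axis, dtype=dtype,
  ret = ret.dtype.type(ret / rcount)
Traceback (most recent call last):
  File "mon.py", line 40, in <module>
    um=f[:,1].max();ft=np.arctan(k[0]);t=p[(p[:,1]<um-5)&(p[:,1]>um-22)&(p[:,2]>np.percentile(p[:,2],50)-12)];r0=np.median(t[:,2]+np.tan(ft)*t[:,1]);t=t[abs(t[:,2]+np.tan(ft)*t[:,1]-r0)<3];k2=np.polyfit(t[:,1],t[:,2],1);print('top tilt',-np.degrees(np.arctan(k2[0])),'z mid',np.median(t[:,2]))
                                                                                                                                                                                                ~~~~~~~~~~^^^^^^^^^^^^^^^^^
TypeError: expected non-empty vector for x
```

View pics/wrist15.png

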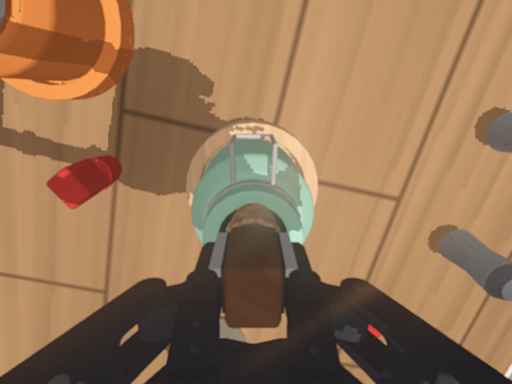

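Request:
{"op": "step_arm", "data": {
  "deltas": [
    [-1,[0,0,0.002],0],
    [-1,[0.0,0,0.006],0],
    [-1,[0,0,0.01],0],
    [-1,[0,0,0.015],0],
    [-1,[0,0,0.025],0],
    [-1,[0,0,0.025],0]
  ],
  "newtons": 40
}}

```text
time: 18.23
ee_pos: [0.5517, 0.0028, 0.1993]
tool_rot: [180.0, -0.1, 13.0]
contact_force: [-0.0, 0.1, -0.4]
finger_gap: 0.271
```

```bash
sed -i 's/<200)&(C/<230)\&(C/;s/range(140,200,4)/range(150,230,4)/' mon.py; python3 mon.py wrist16.png 2>&1| grep -v Warn; python3 - <<'E'
from h import *
c=shot('scene')
im=cv2.cvtColor(c['frame'],cv2.COLOR_RGB2BGR)[110:260,150:300]
cv2.imwrite('pics/s16.png',cv2.resize(im,None,fx=4,fy=4,interpolation=cv2.INTER_CUBIC))
E
```

```text
t 18.27 ee [0.5515 0.0028 0.1986] rot [179.9872  -0.0697  12.9853] F [-0.244  0.24   0.031] gap 23.1
ee along u,v,z mm 16.628661567452664 0.4744746446952011 198.64139397398438
rim n 1265 z med 130.33471784035075 max r 32.9465344749836 umax 32.61599329809367
shoulder z med 98.49417809945164 1729
  z 150 9 u med 27.5 u max 27.9 u min 26.4
  z 154 9 u med 27.5 u max 28.0 u min 26.8
  z 178 13 u med 27.7 u max 28.0 u min 27.3
  z 218 7 u med 2.7 u max 18.7 u min 0.8
  z 222 2363 u med 16.0 u max 28.0 u min 1.4
Traceback (most recent call last):
  File "mon.py", line 39, in <module>
    zt=np.percentile(p[:,2],90);f=p[(p[:,2]<zt-9)&(p[:,2]>zt-30)];k=np.polyfit(f[:,2],f[:,1],1);print('front tilt',np.degrees(np.arctan(k[0])),'u@160',np.polyval(k,160)-15/np.cos(np.arctan(k[0])))
                                                                    ~~~~~~~~~~^^^^^^^^^^^^^^^^^
TypeError: expected non-empty vector for x
```

View pics/s16.png

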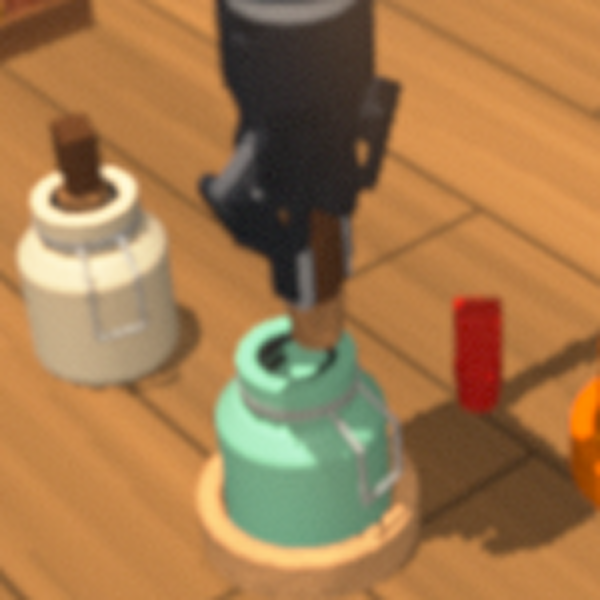

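View pics/wrist16.png

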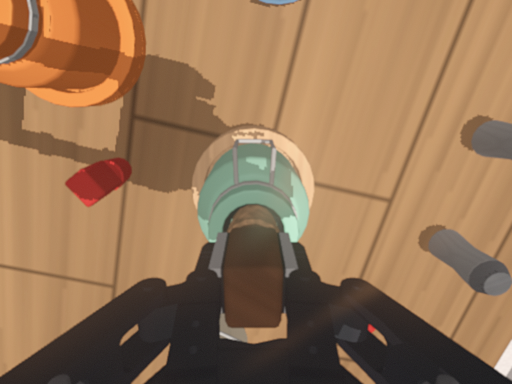

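Request:
{"op": "step_arm", "data": {
  "deltas": [
    [-1,[0,0,0.015],0],
    [-1,[0,0,0.03],0],
    [-1,[-0.003,0.025,0.03],0],
    [-1,[-0.006,0.055,0.03],0],
    [-1,[-0.011,0.09,0.02],0],
    [-1,[-0.016,0.125,0.0],0],
    [-1,[-0.02,0.16,-0.03],0],
    [-1,[-0.024,0.19,-0.06],0],
    [-1,[-0.026,0.207,-0.08],0],
    [-1,[-0.026,0.2137,-0.09],0],
    [-1,[-0.026,0.2137,-0.09],0]
  ],
  "newtons": 40
}}

```text
time: 19.7
ee_pos: [0.5254, 0.216, 0.1079]
tool_rot: [180.0, 0.0, 13.0]
contact_force: [-0.7, -0.4, -0.0]
finger_gap: 0.272
```

```bash
cat > m2.py <<'E'
from mon import *
import sys
c=shot('wrist',sys.argv[1]);o=observe();e=o['ee_pos']
print(o['time'],e,o['tool_rot'],o['contact_force'],o['finger_gap']*85)
X,C,ok=cloud(c);Y=np.c_[(X-e)@V,(X-e)@U,X[:,2]-e[2]]*1000
b=ok&(abs(Y[:,0])<9)&(abs(Y[:,1])<22)&(Y[:,2]>-40)&(Y[:,2]<40)&(C[:,0]>C[:,1])
p=Y[b]
for lo in range(-40,40,4):
    s=p[(p[:,2]>=lo)&(p[:,2]<lo+4)]
    if len(s)>5: print('z',lo,len(s),'u',np.round([np.median(s[:,1]),s[:,1].min(),s[:,1].max()],1),'z med',np.median(s[:,2]))
d=ok&(C[:,2]>C[:,0]+40)&(C[:,2]>110)
q=X[d];print('dish',d.sum(),np.percentile(q,[1,50,99],axis=0))
fl=q[abs(q[:,2]-.005)<.004]
print(cv2.minEnclosingCircle(cv2.convexHull((q[:,:2]*1000).astype(np.float32))))
s=shot('scene');im=cv2.cvtColor(s['frame'],cv2.COLOR_RGB2BGR)[190:340,220:400]
cv2.imwrite('pics/s_'+sys.argv[1],cv2.resize(im,None,fx=4,fy=4,interpolation=cv2.INTER_CUBIC))
E
python3 m2.py w17.png
```

```text
19.75 [0.5259 0.2157 0.1087] [179.9808  -0.0502  12.9355] [ 0.9338  0.043  -0.2249] 22.97737360073761
z -40 58 u [13.6 11.1 14.6] z med -38.163221420739006
z -36 63 u [14.1 11.7 14.9] z med -34.182451928133226
z -32 69 u [14.4 12.3 15.4] z med -30.136111653546543
z -28 69 u [14.7 12.3 15.7] z med -25.954102454514903
z -24 208 u [13.9 11.2 16.1] z med -20.796287589945607
z -20 84 u [13.  11.7 15.4] z med -19.6201001524041
z -16 42 u [14.4 13.9 14.8] z med -12.730940465903958
z -12 132 u [14.5 13.7 15.1] z med -10.045845493967095
z -8 142 u [14.4 13.7 15. ] z med -5.939988367483822
z -4 160 u [14.4 13.7 15.1] z med -1.8048535113921806
z 0 161 u [14.3 13.7 15.1] z med 1.994245149754728
z 4 182 u [14.2 13.4 15. ] z med 5.897339058104009
z 8 201 u [14.2 13.2 15. ] z med 9.975865347942397
z 12 223 u [14.2 13.1 15.3] z med 14.07994337967311
z 16 243 u [14.1 13.2 15.2] z med 18.11524980783395
z 20 2557 u [  1.7 -15.1  15.2] z med 23.184570919599732
z 24 282 u [  4.9 -11.9  12.9] z med 24.200420393974465
dish 8305 [[0.4878 0.1749 0.0042]
 [0.5285 0.2248 0.0059]
 [0.5794 0.2695 0.0153]]
((526.4495239257812, 216.11741638183594), 55.63154983520508)
```

View pics/s_w17.png

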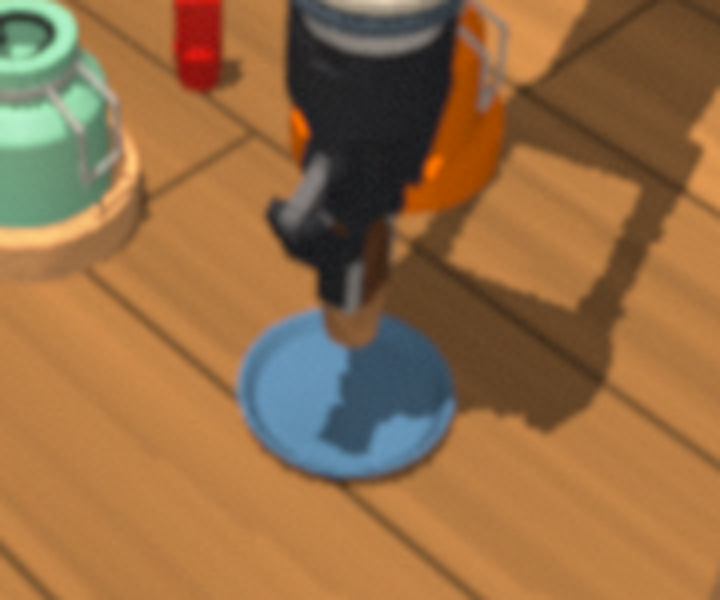

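View pics/w17.png

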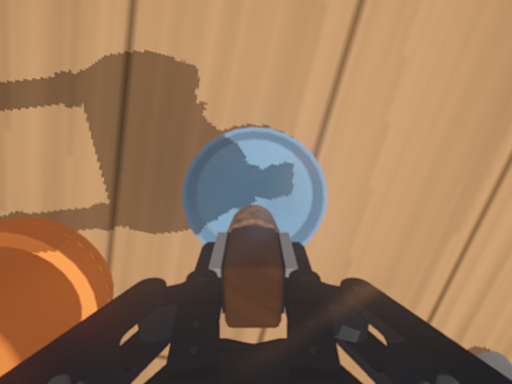

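Request:
{"op": "step_arm", "data": {
  "deltas": [
    [-1,[0,0,-0.015],0],
    [-1,[0,0,-0.03],0],
    [-1,[0,0,-0.04],0],
    [-1,[0,0,-0.047],0],
    [-1,[0,0,-0.05],0],
    [-1,[0,0,-0.051],0],
    [-1,[0,0,-0.051],0]
  ]
}}

```text
time: 20.68
ee_pos: [0.5255, 0.2164, 0.0573]
tool_rot: [-180.0, -0.0, 13.0]
contact_force: [-0.7, 0.9, -1.1]
finger_gap: 0.271
```

Request:
{"op": "step_arm", "data": {
  "deltas": [
    [-1,[0,0,-0.0005],0],
    [-1,[0,0,-0.001],0],
    [-1,[0,0,-0.0015],0],
    [-1,[0,0,-0.002],0]
  ]
}}

```text
time: 21.18
ee_pos: [0.5253, 0.2163, 0.0555]
tool_rot: [-180.0, -0.0, 13.0]
contact_force: [-0.6, 0.5, 5.2]
finger_gap: 0.273
```

```bash
python3 m2.py w18.png
```

```text
21.225 [0.5253 0.2163 0.0554] [-179.9971   -0.0185   12.9645] [-0.9165  0.5295  2.5472] 23.29998354537617
z -40 61 u [13.4 11.  14.2] z med -38.12361887598008
z -36 57 u [13.7 11.3 14.7] z med -33.735057010869035
z -32 63 u [13.9 11.7 15. ] z med -30.3830353379486
z -28 71 u [14.6 12.  15.2] z med -26.11988572281881
z -24 120 u [14.1 10.8 15.9] z med -21.08791904719519
z -20 190 u [12.8 11.1 15.7] z med -19.268211188298466
z -16 19 u [14.  13.5 14.2] z med -12.328768858264235
z -12 128 u [14.2 13.3 14.9] z med -10.186503742316253
z -8 138 u [14.1 13.4 15.1] z med -5.981018945631251
z -4 155 u [14.  13.1 14.9] z med -1.9260683292604552
z 0 164 u [14.  13.1 15. ] z med 2.1690621931046707
z 4 182 u [13.9 12.7 14.9] z med 6.027923304898729
z 8 197 u [13.9 12.9 14.9] z med 10.060415520911782
z 12 202 u [13.9 13.2 14.7] z med 14.007738152070687
z 16 244 u [13.9 13.  14.7] z med 18.144737873037897
z 20 1259 u [  4.4 -15.6  14.9] z med 23.530781612549116
z 24 1628 u [  1.1 -14.   13.8] z med 24.44571621025259
dish 11951 [[0.4822 0.1914 0.0043]
 [0.5299 0.2341 0.0059]
 [0.5796 0.27   0.0152]]
((526.6358642578125, 216.44972229003906), 55.77849197387695)
```

View pics/s_w18.png

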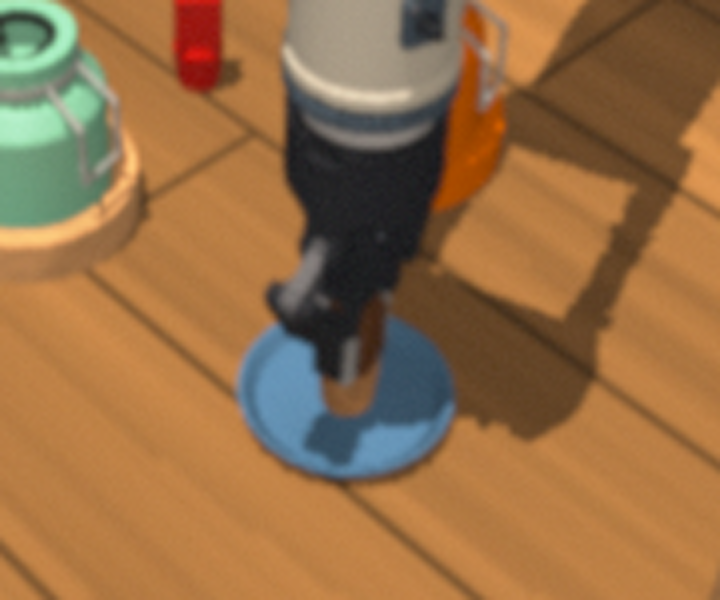

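Request:
{"op": "step_arm", "data": {
  "deltas": [
    [-0.45,[0,0,0],0],
    [-0.4,[0,0,0],0],
    [-0.35,[0,0,0],0],
    [-0.3,[0,0,0],0],
    [-0.1,[0,0,0],0],
    [0.2,[0,0,0],0],
    [0.5,[0,0,0],0],
    [0.5,[0,0,0],0]
  ],
  "newtons": 20
}}

```text
time: 22.28
ee_pos: [0.5253, 0.2163, 0.0549]
tool_rot: [180.0, -0.0, 13.0]
contact_force: [-0.1, 0.5, 0.3]
finger_gap: 0.753
```

```bash
python3 m2.py w19.png
```

```text
22.325 [0.5253 0.2163 0.0549] [-179.9993   -0.0037   12.9628] [0.1788 0.1437 0.1649] 63.57792608208188
z -40 56 u [13.4 11.  14.3] z med -37.76983674804992
z -36 61 u [13.9 11.5 14.7] z med -34.301837339394524
z -32 62 u [14.3 12.  15.2] z med -29.728929534997924
z -28 63 u [14.7 12.1 15.4] z med -25.875108651748228
z -24 95 u [14.4 11.4 15.9] z med -21.50352332797166
z -20 193 u [13.5 11.7 16.2] z med -19.22605472586769
z -16 25 u [14.5 14.2 14.7] z med -12.528046543525823
z -12 122 u [14.6 14.1 15.2] z med -10.0959383397539
z -8 132 u [14.7 14.  15.5] z med -5.840708102271882
z -4 151 u [14.7 13.9 15.7] z med -1.976138262918814
z 0 159 u [14.6 14.  15.3] z med 2.0016626409344247
z 4 176 u [14.7 13.9 15.4] z med 6.064602875263926
z 8 188 u [14.7 13.8 15.3] z med 9.919811015454139
z 12 217 u [14.7 13.6 15.5] z med 14.097964354960906
z 16 226 u [14.7 13.9 15.5] z med 18.10644553071506
z 20 645 u [ 13.4 -15.   15.4] z med 23.403940462018166
z 24 2347 u [  1.1 -14.   15.2] z med 24.729147455841627
dish 13465 [[0.4829 0.1665 0.0043]
 [0.5248 0.2285 0.0059]
 [0.5782 0.2699 0.0153]]
((526.3084716796875, 215.9207000732422), 56.007965087890625)
```

View pics/w19.png

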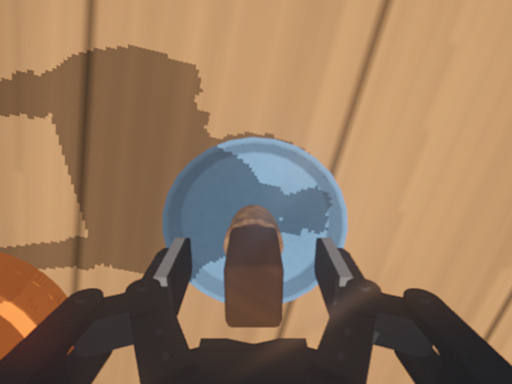

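Upright and released. Raise away and check everything.

Request:
{"op": "step_arm", "data": {
  "deltas": [
    [0.6,[0,0,0.01],0],
    [0.7,[0,0,0.03],0],
    [0.7,[0,0,0.06],0],
    [0.7,[0,0,0.1],0],
    [0.7,[0,0,0.15],0],
    [0.7,[-0.05,0,0.2],0],
    [0.7,[-0.1,0,0.22],0],
    [0.7,[-0.1,0,0.22],0],
    [0.7,[-0.1,0,0.22],0]
  ]
}}

```text
time: 23.5
ee_pos: [0.4254, 0.2163, 0.276]
tool_rot: [-180.0, -0.1, 13.0]
contact_force: [0.6, 0.4, 0.2]
finger_gap: 0.849
```

```bash
python3 - <<'E'
from mon import *
o=observe();print(o['time'],o['ee_pos'],o['contact_force'])
c=shot('wrist','w20.png')
X,C,ok=cloud(c)
m=ok&(np.hypot(X[:,0]-.5255,X[:,1]-.2165)<.025)&(X[:,2]>.07)&(X[:,2]<.09)
print('stopper top',m.sum(),np.median(X[m],0),cv2.minAreaRect((X[m][:,:2]*1000).astype(np.float32)))
for n in('scene','top'):
    c=shot(n,n+'20.png');X,C,ok=cloud(c)
    mint=ok&(C[:,1]>C[:,0]+15)&(np.hypot(X[:,0]-.5548,X[:,1]+.0135)<.05)&(X[:,2]>.12)&(X[:,2]<.15)
    print(n,'rim',mint.sum(),np.median(X[mint],0) if mint.sum() else None)
    print(landmark_of(n,'stopper_grip')[:2],landmark_of(n,'cream_center')[:2])
E
```

```text
23.5 [0.4254 0.2163 0.276 ] [0.6399 0.3935 0.2   ]
stopper top 585 [0.5232 0.2168 0.0793] ((524.5573120117188, 215.86764526367188), (23.787216186523438, 30.07048797607422), 13.551300048828125)
scene rim 396 [ 0.557  -0.0056  0.1278]
[{'position': [268.6, 191.0], 'conf': 0.76}, {'position': [305.6, 268.1], 'conf': 0.74}] [{'position': [176.1, 178.8], 'conf': 0.77}]
top rim 394 [ 0.552  -0.014   0.1291]
[{'position': [269.2, 236.7], 'conf': 0.7}, {'position': [163.3, 186.5], 'conf': 0.63}] [{'position': [359.2, 175.2], 'conf': 0.64}]
```

View pics/scene20.png

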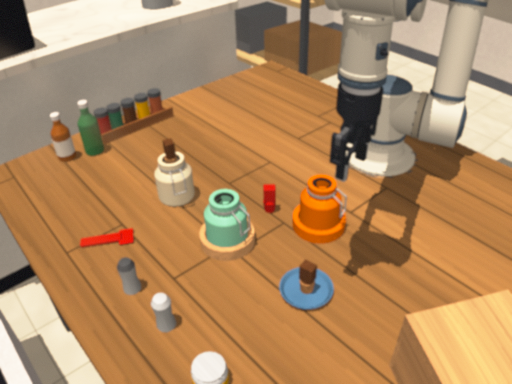

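View pics/top20.png

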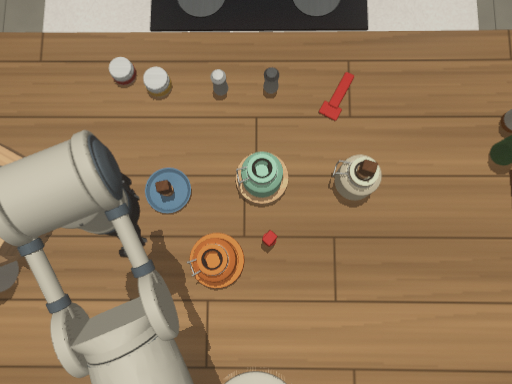

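The pictures show the stopper upright in the dish (scene 306,275), the mint canister open in its holder (226,222), and the cream and orange canisters and the red stopper unmoved. I'm handing it in.

```bash
python3 -c "
from cell import *
print(sign_off())"
```

```text
the job is handed in; nothing more can be done
None
```

The mint canister's stopper is out and standing upright in the small blue dish, and I handed the job in at about 23.5 s on the robot's clock. No verdict was reported.

**What I did:** I gripped the stopper across its wooden block. I rocked it first towards the wire clasp, then away, then through further swings, easing it up until it came free. Then I lowered it onto the dish floor, opened the gripper and backed off.

**Last checks:**
- **Stopper:** its top stands at z = 79 mm, which is right for a stopper upright on the 5 mm floor. It is about 2 mm from the dish centre, and the gripper is clear of it with contact force near zero.
- **Mint canister:** it stayed down in its holder. The wrist camera put the rim at 130.3 mm all through the rocking. The last scene and top views read 128–129 mm, within calibration error.
- **Bystanders:** the cream canister, the orange canister and the red stopper look unmoved in the before and after pictures.

**What did not go to plan:**
- **Swing angles:** the tool cannot tilt, so the stopper turned and partly slid in the pads. Swings measured roughly 7 to 17 degrees instead of an even 10.
- **Rise per swing:** the plug rose faster than commanded on the later swings. The second swing towards the clasp gave about 8 mm, and there were up to about 17 N pushing up on the tool near the end.

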